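Find the socket that fits the drive unit's gland nut

TASK

Fold the drive unit's amber splash cover up by its red tab until it stands upright, and leave it so. Then try the sockets from the rack on the brass hex nut underneath, standing any that does not fit back in the rack, and push the one that fits fully down over the nut. Finish while still holding that socket seated on the nut, and do not knock the other things on the bench about.

Things in the scene. Friction and masses are not known exactly. Their poses are not given: they have to be found in the camera images.
- unit: grey bench-top drive unit, fixed; origin on the bench directly below the nut, x away from the robot, z up. Casing 140 mm wide, x from -60 mm, top 50 mm high; side cheeks 80 mm high at y = +-62 mm (inner faces +-57 mm); white housing 130 mm high from x = +103 to +193 mm
- nut_seat (a point): floor of the nut's seat, on the nut's axis, 54 mm above the bench; axes as the unit's. The brass hex nut here is fixed, 14 mm tall (17 mm with its thin stud; top 4 mm chamfered by 1.5 mm all round), two flats facing along the unit's x, and 12, 20 or 28 mm across flats (drawn at each start, not told). Round it a steel ring 6 mm high, 52 mm wide, bore 26, 36 or 45 mm to suit the nut
- nut_top (a point): top face of the nut, 14 mm above nut_seat. The right socket goes down till its rim is on the seat's floor (flats parallel to the nut's, any sixth of a turn; 1.5 mm play a side). One too small stops on the nut, rim about 14 mm above the floor; one too large stops on the ring, rim 6 mm above the floor
- cover (a joint): angle of the see-through amber splash cover over the nut: 0 = closed (level), 1.57 = upright, end stop 1.92. Its hinge is stiff (about 0.16 N m): it stays where it is left
- cover_hinge (a point): middle of the cover's hinge line, which runs along the unit's y at the rear of the cover, 85 mm behind the nut and 83 mm above the bench; the cover's front swings up and away from the robot
- cover_tab (a point): grip point on the cover's red tab, 160 mm from the hinge in the cover's plane. The tab is 20 mm wide (unit's y), 10 mm thick, and juts from the middle of the cover's front edge, from 130 to 172 mm from the hinge (cover 108 mm wide). Closed, it juts towards the robot, clear of the casing; upright, it points up. Pinched by its two sides it can turn between the fingers
- rack: grey plastic rack for the sockets, fixed, 80 x 250 x 45 mm, three holes in a row along its y at y = +78, 0 and -78 mm; origin under its centre on the bench, z up
- rack_hole0 (a point): centre of the mouth of the rack's hole at the rack's y = +78 mm: round, 46 mm wide, at the level of the rack's top (45 mm above the bench). A racked socket stands upright with its axis in the hole, its flange on this level and its origin 22 mm below it
- rack_hole1 (a point): centre of the mouth of the rack's hole in the middle: round, 46 mm wide, at the level of the rack's top (45 mm above the bench). A racked socket stands upright with its axis in the hole, its flange on this level and its origin 22 mm below it
- rack_hole2 (a point): centre of the mouth of the rack's hole at the rack's y = -78 mm: round, 46 mm wide, at the level of the rack's top (45 mm above the bench). A racked socket stands upright with its axis in the hole, its flange on this level and its origin 22 mm below it
- socket_small: hand socket with blue handle, 88 mm tall, 0.14 kg. Origin: centre of its open lower rim, z up its axis. Hexagonal steel nose 0 to 22 mm (hole open below, 20 mm deep, two flats facing along its x), steel flange 22 to 28 mm (58 mm wide; rests on the rack), plastic handle 28 to 88 mm, 24 x 24 mm square, sides facing its x and y. Hole 15 mm across flats, nose 20 mm across flats outside; for the 12 mm nut
- socket_medium: hand socket with yellow handle, 88 mm tall, 0.14 kg. Origin: centre of its open lower rim, z up its axis. Hexagonal steel nose 0 to 22 mm (hole open below, 20 mm deep, two flats facing along its x), steel flange 22 to 28 mm (58 mm wide; rests on the rack), plastic handle 28 to 88 mm, 24 x 24 mm square, sides facing its x and y. Hole 23 mm across flats, nose 28 mm across flats outside; for the 20 mm nut
- socket_large: hand socket with red handle, 88 mm tall, 0.14 kg. Origin: centre of its open lower rim, z up its axis. Hexagonal steel nose 0 to 22 mm (hole open below, 20 mm deep, two flats facing along its x), steel flange 22 to 28 mm (58 mm wide; rests on the rack), plastic handle 28 to 88 mm, 24 x 24 mm square, sides facing its x and y. Hole 31 mm across flats, nose 36 mm across flats outside; for the 28 mm nut
- beaker: bystander: glass beaker, 66 mm wide, 82 mm tall, origin under its centre
- dropper: bystander: white dropper bottle, 51 mm wide, 143 mm tall, origin under its centre
- tips: bystander: blue pipette tip box with clear lid, 94 x 118 x 78 mm, origin under its centre
- dish: bystander: flat glass dish, 69 mm wide, 15 mm tall, origin under its centre
There are look-alikes about, which are no part of the job. Leave any green or pink look-alike of the socket_large alone.

How it is judged:
On the way:
1. the splash cover is folded up to stand upright (within about 15 degrees) (value of joint cover between 1.31 and 1.83 rad), for 0.2 s.
At the end, for the whole second after the job is handed in: Cover upright within 15 degrees; the fitting socket fully down on the nut (rim within 3 mm of the floor, axis within 4 mm and 3.4 degrees), at rest and gripped (over 2 N); the two other sockets upright in the rack, flanges on it, untouched and at rest (all of step 1 and ((z of socket_small in the frame of nut_seat between -0.003 and 0.003 m and horizontal distance between socket_small and nut_seat below 0.004 m and angle between socket_small's own z axis and vertical below 0.06 rad and contact force between the fingers and socket_small above 2 N and linear speed of each of socket_small, socket_medium, socket_large below 0.02 m/s and angle between each of socket_medium, socket_large's own z axis and vertical below 0.08 rad and z of socket_medium in the frame of rack between 0.018 and 0.028 m and x of socket_medium in the frame of rack between -0.015 and 0.015 m and y of socket_medium in the frame of rack between -0.095 and 0.095 m and contact force between the fingers and socket_medium below 0.5 N and z of socket_large in the frame of rack between 0.018 and 0.028 m and x of socket_large in the frame of rack between -0.015 and 0.015 m and y of socket_large in the frame of rack between -0.095 and 0.095 m and contact force between the fingers and socket_large below 0.5 N) or (z of socket_medium in the frame of nut_seat between -0.003 and 0.003 m and horizontal distance between socket_medium and nut_seat below 0.004 m and angle between socket_medium's own z axis and vertical below 0.06 rad and contact force between the fingers and socket_medium above 2 N and linear speed of each of socket_medium, socket_small, socket_large below 0.02 m/s and angle between each of socket_small, socket_large's own z axis and vertical below 0.08 rad and z of socket_small in the frame of rack between 0.018 and 0.028 m and x of socket_small in the frame of rack between -0.015 and 0.015 m and y of socket_small in the frame of rack between -0.095 and 0.095 m and contact force between the fingers and socket_small below 0.5 N and z of socket_large in the frame of rack between 0.018 and 0.028 m and x of socket_large in the frame of rack between -0.015 and 0.015 m and y of socket_large in the frame of rack between -0.095 and 0.095 m and contact force between the fingers and socket_large below 0.5 N) or (z of socket_large in the frame of nut_seat between -0.003 and 0.003 m and horizontal distance between socket_large and nut_seat below 0.004 m and angle between socket_large's own z axis and vertical below 0.06 rad and contact force between the fingers and socket_large above 2 N and linear speed of each of socket_large, socket_small, socket_medium below 0.02 m/s and angle between each of socket_small, socket_medium's own z axis and vertical below 0.08 rad and z of socket_small in the frame of rack between 0.018 and 0.028 m and x of socket_small in the frame of rack between -0.015 and 0.015 m and y of socket_small in the frame of rack between -0.095 and 0.095 m and contact force between the fingers and socket_small below 0.5 N and z of socket_medium in the frame of rack between 0.018 and 0.028 m and x of socket_medium in the frame of rack between -0.015 and 0.015 m and y of socket_medium in the frame of rack between -0.095 and 0.095 m and contact force between the fingers and socket_medium below 0.5 N))); the arm keeps its last pose, push and grip.
It fails at once if the beaker is pushed more than 30 mm or tipped over (distance of beaker from where it was at the start of the episode above 0.03 m or angle between beaker's own z axis and vertical above 0.5 rad).
It fails at once if the dropper is pushed more than 30 mm or tipped over (distance of dropper from where it was at the start of the episode above 0.03 m or angle between dropper's own z axis and vertical above 0.5 rad).
It fails at once if the tips is pushed more than 30 mm or tipped over (distance of tips from where it was at the start of the episode above 0.03 m or angle between tips's own z axis and vertical above 0.5 rad).
It fails at once if the dish is pushed more than 30 mm or tipped over (distance of dish from where it was at the start of the episode above 0.03 m or angle between dish's own z axis and vertical above 0.5 rad).
It also fails if it takes over 72 s, if anything falls off the work surface, if the arm or the gripper's body presses on something with over 40 N, if the wrist force passes 120 N, or if a joint passes its speed limit or range.

ROBOT

A 7-joint arm with a two-finger parallel gripper is mounted at the origin on a cart in front of the work surface, level with it; the furniture and walls round the work are solid. World frame = base frame: x ahead of the robot, y to its left, z up, the work surface at z = 0. Lengths are in m, angles in rad, forces in N, time in s.
With the tool pointing down it reaches from about 0.35 to 0.9 m from the base axis. Payload 8.1 kg.
Tool frame: the origin (TCP) lies at the very end of the fingers, on their centre line; the grasp point (between the pads) lies 19 mm behind it; z points along the fingers, x is the direction in which the jaws open and shut, and the axes are right-handed (so a half turn about z gives the same grasp; the last joint's range is limited). The gripper opens to 92 mm and grips with 3 to 60 N. Pads are 19 mm wide; open, the fingers measure 130 mm over their backs; the gripper's body (75 mm by 190 mm) begins 47 mm behind the grasp point.
Start: joints at [0.998, 0.434, 0.025, 1.573, -0.012, 1.134, -0.075], TCP at [0.283, -0.557, 0.227] pointing down, gripper open.
Joint ranges: [-2.62, 2.62], [-0.44, 2.09], [-1.27, 1.32], [0.08, 2.57], [-1.32, 4.46], [0.12, 2], [-2.74, 2.74]. Speed limits (rad/s): [2.22, 2.22, 3.01, 3.01, 3.14, 3.14, 3.14].

INTERFACE

Orientations are given as a 3x3 rotation matrix whose columns are the frame's x, y, z axes.
In Python, from cell import sense, cams, robot gives the robot as it stands.
- The arm moves only by the tool servo_tool, never from a script. Its arguments are lists of equal length, an entry for each row: "dp": the shift along the tool's x, y, z each as a share of 8 cm, from -1 to 1, a list of three; "rot": the turn, a rotation vector about the tool's x, y, z each as a share of 2 pi rad, from -1 to 1, a list of three; "claw": the gripper's target within -1 to 1 (fully open at 1, half-way at 0, shut at -1). In form: {"dp": [[x, y, z], ...], "rot": [[rx, ry, rz], ...], "claw": [claw, ...]}. A call has 1 to 12 rows; each row shifts and turns the commanded pose from where the row before left it, along the tool's axes as they then stand; what a row does not reach is not made up. A row lasts 1/10 s, in which the tool goes at most 50 mm and 8.59 degrees, less where a joint would pass 70% of its speed; a pose out of reach is approached as far as the arm can. A call with a number of a shift or a turn outside -1 to 1 is refused whole. A call with a gripper value outside its range is refused whole. The fingers move at their own pace and stop on an object; "squeeze" is the grip in N (left out, the last holds). Time passes only in rows, so rows that do not move let the fingers close. It gives the time, the measured TCP pose, the force and the opening at its end, in the units of the state.
- sense(): the state, without advancing time (a new reading comes with each control period).
- cams.camera(name): name is "scene" or "top" or "wrist"; returns the picture (420x560x3 uint8, red, green, blue); there is no depth.
- cams.camera_params(name): a dict with "fovy" (degrees; the focal length in pixels is half the picture's height over the tangent of half this angle, whatever the lens; pixels are square), "cx", "cy" (the principal point, pixels), "world_to_cam" (4x4, takes a point from world to camera coordinates). Camera axes: x right, y down, z forward; pixel columns grow to the right and rows downward; lengths in m; the calibration is good to about 2 mm. A picture is of the moment at which its call begins: read the wrist's pose just before it. camera_params takes no time and is no camera call; for the wrist camera it gives the pose at the moment of the call.
- robot.job_done(): hands the job in, once; it reports no verdict.
Trained networks look in the newest picture that a camera, given by its name, has taken for a name from the list of things; names that differ only in an ending like _2 or _b are one class to them, and where a whole thing is asked for, a point or a joint stands for the part that bears it (a point fixed in the world has none). Each returns a list of dicts, best first, with "score" (0 to 1); they miss things now and then, are a little off and sometimes report something else, mostly with a low value. They report only what shows in the picture. A call takes as long as a camera call. They do not tell look-alikes from the thing itself.
- cams.look_for(camera, target): "point" ([x, y, z] in m, in world coordinates, good to about 4 mm: the middle of the surface that is visible of it).
- cams.landmark_of(camera, target): "point" ([x, y, z] in m, in world coordinates, good to about 4 mm: a listed point, or the origin of a listed thing).
The state is a dict: "time_s": time; "qpos": joint angles; "dq": joint speeds; "joint_efforts": joint torques, N m; "position": TCP position; "orientation": TCP orientation; "force": force on the tool from outside, world axes, zero at the start; "moment": the same for the moment, N m; "finger_gap": finger opening in m.
Only numpy, scipy, OpenCV 4.12 (cv2) and the standard library are available. Lean on these libraries where they do the work, as an engineer would, in place of code of your own. Each camera call takes 0.05 s, during which the arm holds its last target.

## Working session

There is one attempt and no reset: what is moved stays moved. The work goes in short steps, Python scripts to look and compute and a tool call to move; the robot and the scene stay as the last step left them, time stands still between calls to the robot, and variables do not carry over. Pictures are saved under pics/ and viewed, and the job is handed in when it is done.

Besides the shell and the picture viewer there is one more tool, called after "Request:" as name(argument=value, ...), one argument or row to a line, values as JSON. servo_tool: Moves the arm, as the interface text tells. Shift numbers are shares of 8 cm and turn numbers shares of 2 pi rad, none past 1 either way. Its arguments: {"type":"object","properties":{"dp":{"type":"array","items":{"type":"array","items":{"type":"number"}}},"rot":{"type":"array","items":{"type":"array","items":{"type":"number"}}},"claw":{"type":"array","items":{"type":"number"}},"squeeze":{"type":"number"}},"required":["dp","rot","claw"]}

```bash
mkdir -p pics; ls; python3 - <<'E'
from cell import sense,cams,robot
import cv2,numpy as np
s=sense();print(s)
for n in ["scene","top","wrist"]:
    im=cams.camera(n);cv2.imwrite(f"pics/a_{n}.png",im[:,:,::-1])
    p=cams.camera_params(n);print(n,p["fovy"],p["cx"],p["cy"],np.round(p["world_to_cam"],3).tolist())
E
```

```text
pics
{'time_s': 0.0, 'qpos': array([ 0.99840133,  0.43523364,  0.02498269,  1.57415557, -0.01159101,
        1.13398136, -0.07509263]), 'dq': array([-8.90835371e-04, -2.67195991e-04,  4.06307669e-04, -7.47100581e-05,
        2.09587034e-03, -4.76502823e-04,  1.09512258e-03]), 'joint_efforts': array([-1.08574535e-03, -6.67874551e+01,  9.84588079e-01, -3.14462328e+01,
       -6.05271477e-02,  4.26978758e-02,  9.56398480e-05]), 'position': array([ 0.28263463, -0.55683883,  0.22591585]), 'orientation': array([[ 4.52642110e-01, -8.91691846e-01, -8.78416499e-04],
       [-8.91690798e-01, -4.52642934e-01,  1.37666521e-03],
       [-1.62517016e-03,  1.60139264e-04, -9.99998667e-01]]), 'force': array([-0.71779971,  0.62293772,  0.82115159]), 'moment': array([ 0.02281369,  0.05362928, -0.00388371]), 'finger_gap': 0.0918414092336628}
scene 48.303935191520004 279.39875067649933 202.85236475153565 [[0.345, 0.938, 0.016, -0.15], [0.744, -0.263, -0.614, -0.386], [-0.572, 0.224, -0.789, 1.745], [0.0, 0.0, 0.0, 1.0]]
top 55.48212145047309 280.81370913527434 205.62903649515712 [[0.029, -1.0, -0.003, -0.053], [-0.997, -0.028, -0.071, 0.574], [0.071, 0.005, -0.997, 1.084], [0.0, 0.0, 0.0, 1.0]]
wrist 60.24057813214762 276.6932284209722 203.61453888030098 [[0.453, -0.891, -0.0, -0.626], [-0.859, -0.437, 0.265, -0.033], [-0.237, -0.12, -0.964, 0.39], [0.0, 0.0, 0.0, 1.0]]
```

View pics/a_scene.png

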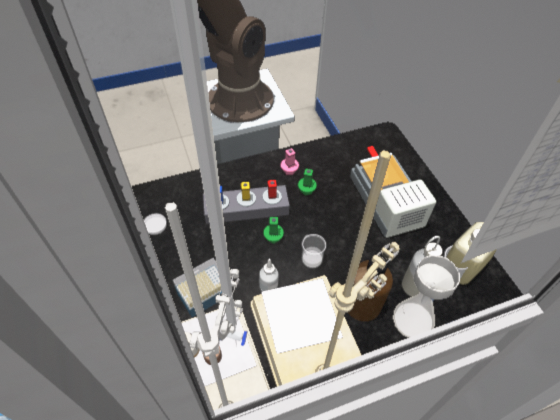

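View pics/a_top.png

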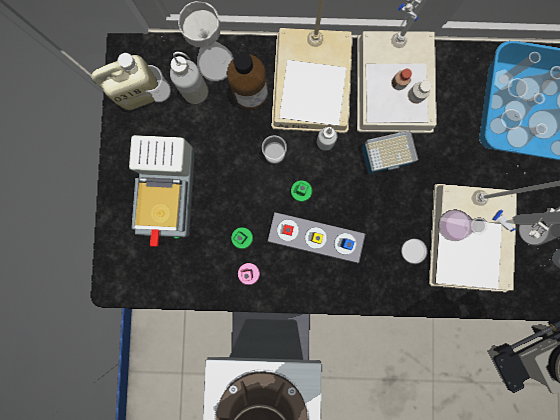

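```bash
cat > h.py <<'E'
from cell import sense,cams,robot
import cv2,numpy as np
def proj(n,P):
    p=cams.camera_params(n);f=210/np.tan(np.radians(p["fovy"]/2))
    c=np.asarray(p["world_to_cam"])@np.append(P,1)
    return np.array([f*c[0]/c[2]+p["cx"],f*c[1]/c[2]+p["cy"]])
def pixz(n,u,v,z):
    p=cams.camera_params(n);f=210/np.tan(np.radians(p["fovy"]/2))
    W=np.asarray(p["world_to_cam"]);R=W[:3,:3];o=-R.T@W[:3,3]
    d=R.T@np.array([(u-p["cx"])/f,(v-p["cy"])/f,1])
    return o+d*(z-o[2])/d[2]
E
python3 - <<'E'
from h import *
for n in ["scene","top"]:
    for t in ["nut_seat","nut_top","cover_hinge","cover_tab","unit","rack","rack_hole0","rack_hole1","rack_hole2","socket_small","socket_medium","socket_large","beaker","dropper","tips","dish"]:
        r=cams.landmark_of(n,t)
        print(n,t,[(np.round(x["point"],3).tolist(),round(x["score"],2),np.round(proj(n,x["point"])).tolist()) for x in r[:4]])
print(sense()["time_s"])
E
```

```text
scene nut_seat [([0.547, 0.285, 0.054], 0.62, [378.0, 175.0])]
scene nut_top []
scene cover_hinge [([0.631, 0.28, 0.083], 0.98, [392.0, 189.0])]
scene cover_tab [([0.47, 0.283, 0.092], 0.72, [369.0, 150.0]), ([0.724, -0.014, 0.002], 0.62, [310.0, 258.0])]
scene unit [([0.542, 0.285, -0.002], 0.91, [374.0, 186.0])]
scene rack [([0.487, -0.13, 0.002], 0.72, [246.0, 206.0])]
scene rack_hole0 [([0.478, -0.212, 0.048], 0.97, [218.0, 202.0]), ([0.492, -0.131, 0.043], 0.96, [245.0, 199.0]), ([0.507, -0.057, 0.052], 0.65, [270.0, 195.0])]
scene rack_hole1 [([0.478, -0.212, 0.048], 0.97, [218.0, 202.0]), ([0.492, -0.131, 0.043], 0.96, [245.0, 199.0]), ([0.507, -0.057, 0.052], 0.65, [270.0, 195.0])]
scene rack_hole2 [([0.478, -0.212, 0.048], 0.97, [218.0, 202.0]), ([0.492, -0.131, 0.043], 0.96, [245.0, 199.0]), ([0.507, -0.057, 0.052], 0.65, [270.0, 195.0])]
scene socket_small [([0.476, -0.21, 0.024], 0.46, [219.0, 206.0])]
scene socket_medium [([0.494, -0.132, 0.024], 0.68, [245.0, 204.0]), ([0.631, 0.284, 0.085], 0.26, [393.0, 188.0])]
scene socket_large [([0.389, 0.045, -0.001], 0.64, [288.
[... 1299 characters left out ...]
045], 0.61, [316.0, 238.0])]
top socket_small [([0.476, -0.209, 0.023], 0.58, [343.0, 243.0])]
top socket_medium [([0.491, -0.13, 0.022], 0.57, [314.0, 237.0])]
top socket_large [([0.507, -0.054, 0.024], 0.88, [287.0, 231.0]), ([0.391, 0.05, -0.0], 0.68, [248.0, 271.0]), ([0.62, -0.089, 0.004], 0.6, [300.0, 191.0]), ([0.486, 0.07, -0.0], 0.55, [242.0, 237.0])]
top beaker [([0.727, -0.013, -0.003], 0.59, [274.0, 153.0])]
top dropper [([0.765, -0.158, 0.002], 0.75, [326.0, 141.0]), ([0.548, 0.283, 0.07], 0.33, [160.0, 211.0])]
top tips [([0.729, -0.321, 0.002], 0.57, [383.0, 155.0])]
top dish [([0.464, -0.409, -0.001], 0.73, [413.0, 250.0]), ([0.727, -0.322, 0.002], 0.49, [383.0, 156.0])]
1.75
```

The scene and top views show the unit at top-pixel (160,190), with the red tab at (154,238). The rack is at (317,237) with red, yellow and blue handles. Candidates for socket_large are the red handle in the rack (287,230), green look-alikes at (301,190) and (242,238), and a pink one at (248,273). By its description I'm taking the racked one with the red handle. Next I'll look closer.

```bash
python3 - <<'E'
import cv2,numpy as np
a=cv2.imread("pics/a_top.png")
r=cv2.resize(a[205:270,260:375],None,fx=6,fy=6,interpolation=cv2.INTER_CUBIC)
u=cv2.resize(a[125:255,115:210],None,fx=4,fy=4,interpolation=cv2.INTER_CUBIC)
cv2.imwrite("pics/c_rack.png",r);cv2.imwrite("pics/c_unit.png",u)
E
```

```text
(no output)
```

View pics/c_rack.png

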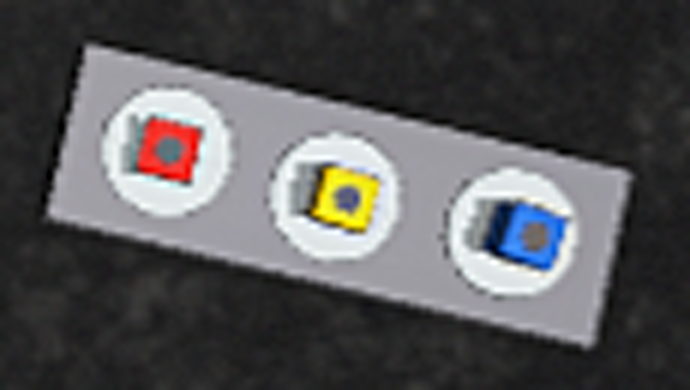

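View pics/c_unit.png

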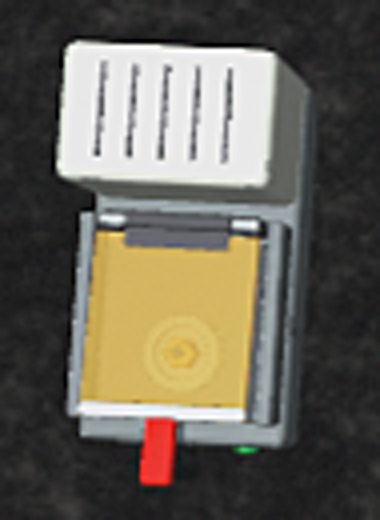

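Request:
servo_tool(
  dp=[
    [-0.46,-0.38,0],
    [-0.46,-0.38,0],
    [-0.46,-0.38,0],
    [-0.46,-0.38,0],
    [-0.46,-0.38,0],
    [-0.46,-0.38,0],
    [-0.46,-0.38,0],
    [-0.46,-0.38,0],
    [-0.46,-0.38,0],
    [-0.46,-0.38,0],
    [-0.46,-0.38,0],
    [-0.46,-0.38,0],
  ],
  rot=[
    [0,0,0],
    [0,0,0],
    [0,0,0],
    [0,0,0],
    [0,0,0],
    [0,0,0],
    [0,0,0],
    [0,0,0],
    [0,0,0],
    [0,0,0],
    [0,0,0],
    [0,0,0],
  ],
  claw=[0.1,0.1,0.1,0.1,0.1,0.1,0.1,0.1,0.1,0.1,0.1,0.1],
  squeeze=20,
)

```text
time_s: 2.95
position: [0.4085, 0.0034, 0.2271]
orientation: [[0.452, -0.892, 0.001], [-0.892, -0.452, -0.0], [0.001, -0.001, -1.0]]
force: [2.4, -0.2, -0.9]
finger_gap: 0.0508
```

Request:
servo_tool(
  dp=[
    [-0.46,-0.37,0],
    [-0.46,-0.37,0],
    [-0.46,-0.37,0],
    [-0.46,-0.37,0],
    [-0.4,-0.32,0],
    [0,0,0],
    [0,0,0],
    [0,0,0],
    [0,0,0],
    [0,0,0],
    [0,0,0],
    [0,0,0],
  ],
  rot=[
    [0,0,0],
    [0,0,0],
    [0,0,0],
    [0,0,0],
    [0,0,0],
    [0,0,-0.0235],
    [0,0,-0.0235],
    [0,0,-0.0235],
    [0,0,-0.0235],
    [0,0,-0.0235],
    [0,0,-0.0235],
    [0,0,-0.0235],
  ],
  claw=[0.1,0.1,0.1,0.1,0.1,0.1,0.1,0.1,0.1,0.1,0.1,0.1],
)

```text
time_s: 4.15
position: [0.4557, 0.2265, 0.2268]
orientation: [[0.998, -0.062, 0.0], [-0.062, -0.998, -0.0], [0.0, 0.0, -1.0]]
force: [0.3, -0.5, 0.5]
finger_gap: 0.0505
```

Request:
servo_tool(
  dp=[
    [0,0,0],
    [0,0,0],
    [0,0,0],
    [0,0,0],
    [0,0,0],
    [0,0,0],
    [0,0,0],
    [0,0,0],
    [0,0,0],
    [0,0,0],
    [0,0,0],
    [0,0,0],
  ],
  rot=[
    [0,0,-0.0235],
    [0,0,-0.0235],
    [0,0,-0.0235],
    [0,0,-0.0235],
    [0,0,-0.0235],
    [0,0,-0.0235],
    [0,0,-0.0235],
    [0,0,-0.0235],
    [0,0,-0.0235],
    [0,0,-0.0235],
    [0,0,-0.0235],
    [0,0,0],
  ],
  claw=[0.1,0.1,0.1,0.1,0.1,0.1,0.1,0.1,0.1,0.1,0.1,0.1],
)

```text
time_s: 5.35
position: [0.4558, 0.2263, 0.2265]
orientation: [[0.012, 1.0, -0.0], [1.0, -0.012, 0.0], [0.0, -0.0, -1.0]]
force: [1.0, -0.2, 0.1]
finger_gap: 0.0507
```

```bash
python3 - <<'E'
from h import *
s=sense();print(s["qpos"],s["position"],s["orientation"][:,0])
im=cams.camera("wrist");cv2.imwrite("pics/b_w.png",im[:,:,::-1])
for t in ["cover_tab","nut_top","cover_hinge","nut_seat"]:
    r=cams.landmark_of("wrist",t)
    print(t,[(np.round(x["point"],4).tolist(),round(x["score"],2),np.round(proj("wrist",x["point"])).tolist()) for x in r[:3]])
E
```

```text
[ 0.25135376  0.47111278 -1.12311362  1.7909157   0.45904742  1.17426779
  0.54470125] [0.45575928 0.22632725 0.2265455 ] [1.22365267e-02 9.99925113e-01 1.90716335e-04]
cover_tab [([0.4682, 0.2878, 0.0972], 0.74, [352.0, 206.0])]
nut_top [([0.5446, 0.2885, 0.0695], 0.82, [344.0, 275.0])]
cover_hinge [([0.4673, 0.2881, 0.095], 0.65, [352.0, 204.0])]
nut_seat []
```

View pics/b_w.png

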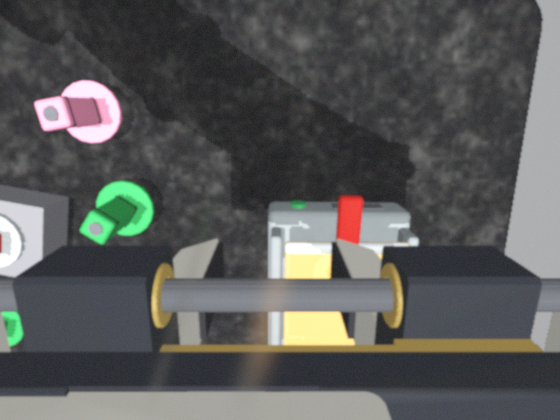

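```bash
python3 - <<'E'
from h import *
for u,v in [(338,198),(362,198),(338,240),(360,240)]: print(pixz("wrist",u,v,0.088))
im=cv2.imread("pics/b_w.png");cv2.imwrite("pics/b_c.png",cv2.resize(im[180:260,250:430],None,fx=4,fy=4,interpolation=cv2.INTER_CUBIC))
# top view
for u,v in [(150,245),(158,245),(151,231),(159,231)]: print(pixz("top",u,v,0.088))
E
```

```text
[0.4635244  0.27764071 0.088     ]
[0.46384582 0.29795436 0.088     ]
[0.50149486 0.27874428 0.088     ]
[0.5017972  0.29797935 0.088     ]
[0.45913346 0.29813684 0.088     ]
[0.45972951 0.27748376 0.088     ]
[0.49522383 0.29742563 0.088     ]
[0.49581932 0.27672134 0.088     ]
```

View pics/b_c.png

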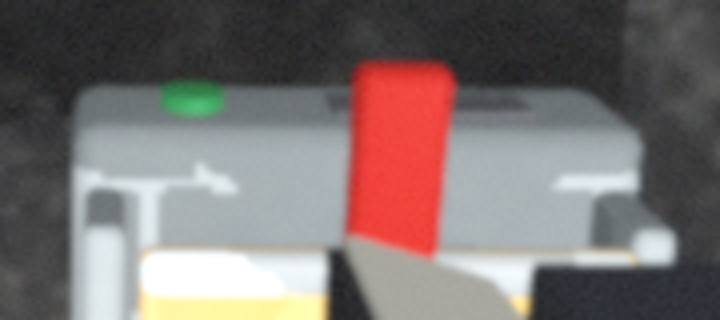

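The crop shows the red tab's sides at columns 338–362 and its tip at row 197. That puts its centre at y≈0.288, its tip at x≈0.461 and its width at 20 mm, as listed. Going down on it.

Request:
servo_tool(
  dp=[
    [0.26,0.06,0],
    [0.26,0.06,0],
    [0.25,0.07,0],
    [0,0,0.4],
    [0,0,0.5],
    [0,0,0.5],
    [0,0,0.4],
    [0,0,0.23],
    [0,0,0],
    [0,0,0],
  ],
  rot=[
    [0,0,-0.002],
    [0,0,0],
    [0,0,0],
    [0,0,0],
    [0,0,0],
    [0,0,0],
    [0,0,0],
    [0,0,0],
    [0,0,0],
    [0,0,0],
  ],
  claw=[0.1,0.1,0.1,0.1,0.1,0.1,0.1,0.1,0.1,0.1],
)

```text
time_s: 6.6
position: [0.4712, 0.2885, 0.0649]
orientation: [[0.002, 1.0, 0.0], [1.0, -0.002, 0.0], [0.0, 0.0, -1.0]]
force: [-0.0, 1.0, -0.1]
finger_gap: 0.0505
```

Request:
servo_tool(
  dp=[
    [0,0,0],
    [0,0,0],
    [0,0,0],
    [0,0,0],
    [0,0,0],
  ],
  rot=[
    [0,0,0],
    [0,0,0],
    [0,0,0],
    [0,0,0],
    [0,0,0],
  ],
  claw=[-1,-1,-1,-1,-1],
  squeeze=15,
)

```text
time_s: 7.1
position: [0.4714, 0.2876, 0.0645]
orientation: [[0.002, 1.0, 0.0], [1.0, -0.002, -0.001], [-0.001, 0.0, -1.0]]
force: [0.2, -2.4, -0.1]
finger_gap: 0.0199
```

```bash
python3 - <<'E'
from h import *
s=sense();print(s["qpos"],s["position"],s["orientation"][:,0],s["finger_gap"],s["force"])
E
```

```text
[-0.01247706  0.70365488 -0.93329822  1.87101834  0.70286826  0.93617705
  0.2906099 ] [0.47138922 0.28755611 0.0644579 ] [ 2.13584030e-03  9.99997456e-01 -7.25599065e-04] 0.019903155448844866 [ 0.19384853 -2.36990054 -0.09038718]
```

Request:
servo_tool(
  dp=[
    [0,0.017,-0.264],
    [0,0.052,-0.26],
    [0,0.085,-0.251],
    [0,0.117,-0.238],
    [0,0.147,-0.22],
    [0,0.175,-0.199],
    [0,0.199,-0.175],
    [0,0.22,-0.147],
    [0,0.238,-0.117],
    [0,0.251,-0.085],
    [0,0.26,-0.052],
    [0,0.264,-0.017],
  ],
  rot=[
    [0,0,0],
    [0,0,0],
    [0,0,0],
    [0,0,0],
    [0,0,0],
    [0,0,0],
    [0,0,0],
    [0,0,0],
    [0,0,0],
    [0,0,0],
    [0,0,0],
    [0,0,0],
  ],
  claw=[-1,-1,-1,-1,-1,-1,-1,-1,-1,-1,-1,-1],
)

```text
time_s: 8.3
position: [0.6335, 0.2842, 0.2246]
orientation: [[0.003, 1.0, -0.003], [1.0, -0.003, -0.006], [-0.006, -0.003, -1.0]]
force: [-1.7, -7.0, -10.0]
finger_gap: 0.0202
```

```bash
python3 - <<'E'
from h import *
s=sense();print(s["qpos"],s["position"],s["finger_gap"],s["force"])
im=cams.camera("scene");cv2.imwrite("pics/d_s.png",cv2.resize(im[60:300,240:520,::-1],None,fx=2,fy=2))
for n in ["scene"]:
  for t in ["cover_tab","cover_hinge"]:
    r=cams.landmark_of(n,t)
    print(t,[(np.round(x["point"],4).tolist(),round(x["score"],2),np.round(proj(n,x["point"])).tolist()) for x in r[:3]])
E
```

```text
[ 0.01364221  0.73826025 -0.96693973  1.32158344  0.60039453  1.38872292
  0.63292596] [0.63345801 0.28419105 0.22456746] 0.020173298194153026 [-1.68671682 -6.97032011 -9.993573  ]
cover_tab [([0.6369, 0.2835, 0.2437], 0.63, [407.0, 152.0])]
cover_hinge [([0.6312, 0.2822, 0.0817], 0.77, [393.0, 189.0])]
```

View pics/d_s.png

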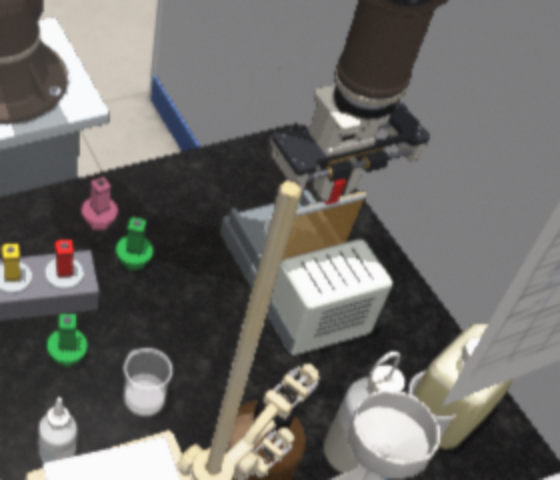

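Request:
servo_tool(
  dp=[
    [0,0,0],
    [0,0,0],
    [0,0,0],
    [0,0,-0.2],
    [0,0,-0.3],
    [0,0,-0.3],
    [0,-0.3,0],
    [0,-0.45,0],
    [0,-0.45,0],
    [0,0,0.2],
    [0,0,0],
    [0,0,0],
  ],
  rot=[
    [0,0,0],
    [0,0,0],
    [0,0,0],
    [0,0,0],
    [0,0,0],
    [0,0,0],
    [0,0,0],
    [0,0,0],
    [0,0,0],
    [0,0,0],
    [0,0,0],
    [0,0,0],
  ],
  claw=[0.1,0.1,0.1,0.1,0.1,0.1,0.1,0.1,0.1,0.1,0.1,0.1],
)

```text
time_s: 9.65
position: [0.5378, 0.2879, 0.2753]
orientation: [[0.002, 1.0, 0.001], [1.0, -0.002, 0.0], [0.0, 0.001, -1.0]]
force: [0.7, -0.3, 0.5]
finger_gap: 0.0507
```

```bash
python3 - <<'E'
from h import *
s=sense();print(s["qpos"],s["position"],s["finger_gap"],s["force"])
im=cams.camera("wrist");cv2.imwrite("pics/e_w.png",im[:,:,::-1])
cv2.imwrite("pics/e_wc.png",cv2.resize(im[120:300,180:400,::-1],None,fx=3.5,fy=3.3,interpolation=cv2.INTER_CUBIC))
for n in ["wrist"]:
  for t in ["nut_top","nut_seat"]:
    r=cams.landmark_of(n,t)
    print(t,[(np.round(x["point"],4).tolist(),round(x["score"],2),np.round(proj(n,x["point"])).tolist()) for x in r[:3]])
im=cams.camera("top");cv2.imwrite("pics/e_t.png",im[:,:,::-1])
for n in ["top"]:
  for t in ["nut_top","nut_seat","cover_tab","cover_hinge"]:
    r=cams.landmark_of(n,t)
    print(t,[(np.round(x["point"],4).tolist(),round(x["score"],2),np.round(proj(n,x["point"])).tolist()) for x in r[:3]])
E
```

```text
[ 0.06788829  0.57863587 -1.04523064  1.48271411  0.50443925  1.36930935
  0.56189709] [0.5378072  0.28786636 0.27527752] 0.05067357233526498 [ 0.70417048 -0.30284885  0.49415224]
nut_top []
nut_seat []
nut_top [([0.5472, 0.2827, 0.0715], 0.65, [160.0, 211.0])]
nut_seat [([0.5467, 0.2874, 0.0536], 0.74, [160.0, 212.0]), ([0.7643, -0.157, 0.0035], 0.72, [325.0, 141.0])]
cover_tab []
cover_hinge [([0.632, 0.2845, 0.0808], 0.98, [159.0, 179.0])]
```

View pics/e_w.png

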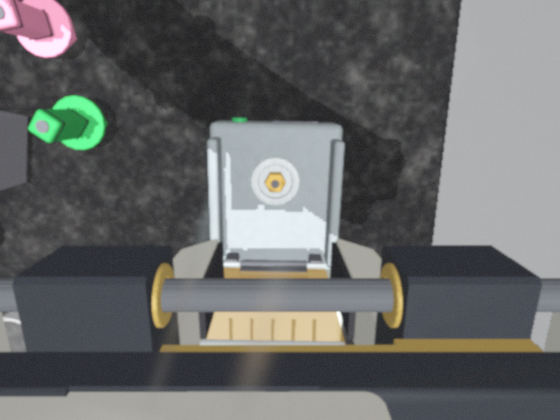

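View pics/e_wc.png

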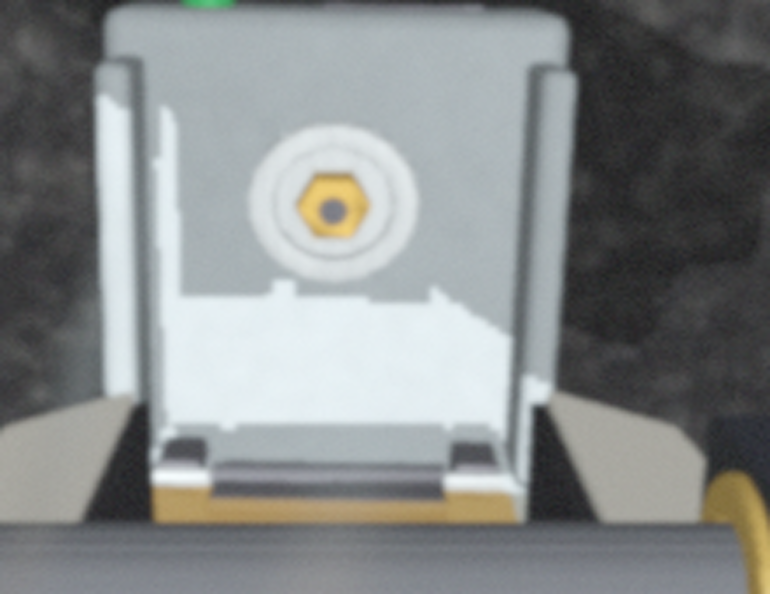

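The wrist picture shows the nut at (275,182) inside its ring, with two flats facing unit x. Ring to bore is 170:122, so the bore is about 37 mm, and the nut is about 20–21 mm across flats. That means the medium (yellow) socket. I'll refine the nut's centre and the unit's yaw.

```bash
python3 - <<'E'
from h import *
for u,v,z in [(275.1,181.7,.060),(275.3,182.1,.068),(275.1,180.5,.071)]: print(pixz("wrist",u,v,z))
P=cams.camera_params("wrist");print("tcp",proj("wrist",sense()["position"]))
im=cv2.imread("pics/e_w.png")
hsv=cv2.cvtColor(im,cv2.COLOR_BGR2HSV)
m=((hsv[...,0]>12)&(hsv[...,0]<32)&(hsv[...,1]>90)).astype(np.uint8);m[:160]=0;m[205:]=0;m[:,:255]=0;m[:,295:]=0
c=max(cv2.findContours(m,cv2.RETR_EXTERNAL,cv2.CHAIN_APPROX_NONE)[0],key=cv2.contourArea)
print(cv2.boundingRect(c),cv2.contourArea(c)); M=cv2.moments(c);u,v=M["m10"]/M["m00"],M["m01"]/M["m00"];print(u,v,pixz("wrist",u,v,.066))
# ring: fit circle edges via Hough in upscaled
g=cv2.cvtColor(im,cv2.COLOR_BGR2GRAY)
g4=cv2.resize(g[140:225,235:320],None,fx=8,fy=8,interpolation=cv2.INTER_CUBIC)
h=cv2.HoughCircles(g4,cv2.HOUGH_GRADIENT_ALT if False else cv2.HOUGH_GRADIENT,1.5,50,param1=60,param2=40,minRadius=150,maxRadius=220)
if h is not None:
    for x,y,r in h[0][:4]: print(235+(x+.5)/8-.5,140+(y+.5)/8-.5,r/8,pixz("wrist",235+x/8,140+y/8,.060))
# cheek edges: crop px (3.5,3.3)
def q(u,v,z): return pixz("wrist",180+u/3.5,120+v/3.3,z)
print("cheek inner/outer tops", q(97,70,.08),q(105,390,.08), q(577,70,.08),q(555,395,.08))
# tip of inner tops
print("ppm", )
# top: hinge-housing
E
```

```text
[0.54627563 0.28570417 0.06      ]
[0.54499976 0.28594932 0.068     ]
[0.54269868 0.28576246 0.071     ]
tcp [277.98455519 257.45094521]
(266, 173, 19, 18) 243.0
274.81893004115227 181.63648834019205 [0.54493702 0.2854445  0.066     ]
cheek inner/outer tops [0.50216604 0.2209316  0.08      ] [0.6017552  0.21816711 0.08      ] [0.50227451 0.35311712 0.08      ] [0.60352576 0.35157712 0.08      ]
ppm
```

Request:
servo_tool(
  dp=[
    [-0.58,-0.08,0],
    [-0.58,-0.08,0],
    [-0.58,-0.08,0],
    [-0.58,-0.08,0],
    [-0.58,-0.08,0],
    [-0.58,-0.08,0],
    [-0.58,-0.08,0],
    [-0.58,-0.08,0],
    [-0.58,-0.08,0],
    [0,0,0.2],
    [0,0,0.2],
    [0,0,0],
  ],
  rot=[
    [0,0,0],
    [0,0,0],
    [0,0,0],
    [0,0,0],
    [0,0,0],
    [0,0,0],
    [0,0,0],
    [0,0,0],
    [0,0,0],
    [0,0,0.0155],
    [0,0,0.0155],
    [0,0,0],
  ],
  claw=[0.1,0.1,0.1,0.1,0.1,0.1,0.1,0.1,0.1,0.1,0.1,0.1],
)

```text
time_s: 11.25
position: [0.4777, -0.1301, 0.2409]
orientation: [[0.198, 0.98, -0.003], [0.98, -0.198, 0.0], [-0.0, -0.003, -1.0]]
force: [-0.9, -0.3, 0.8]
finger_gap: 0.0503
```

```bash
python3 - <<'E'
from h import *
s=sense();print(s["qpos"],s["position"],s["orientation"][:,0],s["finger_gap"])
im=cams.camera("wrist");cv2.imwrite("pics/f_w.png",im[:,:,::-1])
for n in ["wrist"]:
  for t in ["socket_medium","rack_hole1"]:
    r=cams.landmark_of(n,t)
    print(t,[(np.round(x["point"],4).tolist(),round(x["score"],2),np.round(proj(n,x["point"])).tolist()) for x in r[:3]])
im=cams.camera("scene");cv2.imwrite("pics/f_s.png",cv2.resize(im[60:300,240:520,::-1],None,fx=2,fy=2))
for t in ["cover_tab","cover_hinge"]:
    r=cams.landmark_of("scene",t)
    print(t,[(np.round(x["point"],4).tolist(),round(x["score"],2)) for x in r[:3]])
E
```

```text
[ 0.98216666  0.41307357 -1.09326705  1.79917504  0.39598566  1.17584307
  1.13713716] [ 0.47774103 -0.130136    0.24093684] [ 1.97520757e-01  9.80298686e-01 -1.91174600e-04] 0.05031017037707232
socket_medium [([0.4901, -0.1313, 0.0227], 0.71, [277.0, 183.0]), ([0.4783, -0.2116, 0.0204], 0.67, [202.0, 186.0])]
rack_hole1 []
cover_tab [([0.6384, 0.2837, 0.2401], 0.58), ([0.4907, -0.1284, -0.001], 0.25)]
cover_hinge [([0.6301, 0.2836, 0.0823], 0.91), ([0.4786, -0.2115, 0.0496], 0.47)]
```

View pics/f_w.png

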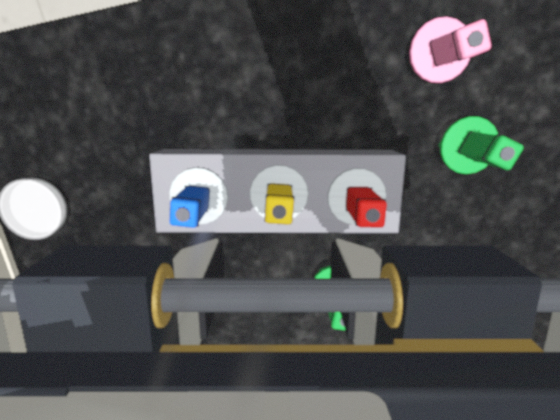

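View pics/f_s.png

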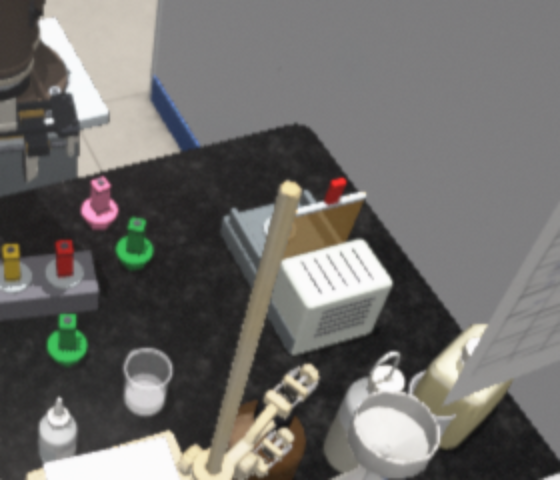

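```bash
python3 - <<'E'
from h import *
im=cv2.imread("pics/f_w.png")
hsv=cv2.cvtColor(im,cv2.COLOR_BGR2HSV)
m=((hsv[...,0]>18)&(hsv[...,0]<36)&(hsv[...,1]>150)&(hsv[...,2]>170)).astype(np.uint8);m[:,:250]=0;m[:,310:]=0;m[240:]=0
c=max(cv2.findContours(m,cv2.RETR_EXTERNAL,cv2.CHAIN_APPROX_NONE)[0],key=cv2.contourArea)
print(cv2.boundingRect(c),cv2.minAreaRect(c));(u,v)=cv2.minAreaRect(c)[0];print(pixz("wrist",u,v,.111))
cv2.imwrite("pics/f_c.png",cv2.resize(im[140:240,230:330],None,fx=6,fy=6,interpolation=cv2.INTER_CUBIC))
print(pixz("wrist",279,193.5,.051))
for u,v in [(153,151),(405,151),(154,232),(399,232)]: print(pixz("wrist",u,v,.045))
E
```

```text
(266, 196, 27, 28) ((278.811279296875, 209.51947021484375), (26.136505126953125, 26.01174545288086), 3.5763344764709473)
[ 0.49493473 -0.13069943  0.111     ]
[ 0.49609104 -0.13041801  0.051     ]
[ 0.43167407 -0.24379923  0.045     ]
[ 0.4791447  -0.00122687  0.045     ]
[ 0.51312384 -0.2665295   0.045     ]
[ 0.56217598 -0.01572051  0.045     ]
```

View pics/f_c.png

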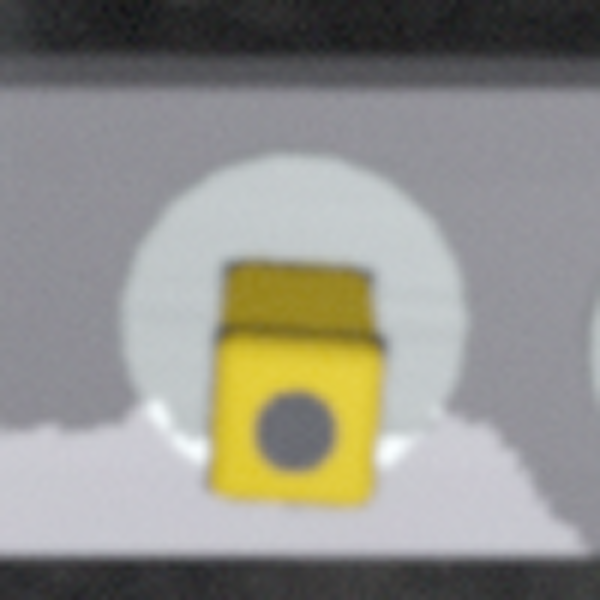

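The crop shows the yellow handle's top face centred at (279.6,209.5), turned about 3° clockwise to the jaws. Going down on it.

Request:
servo_tool(
  dp=[
    [0.03,0.2,0.3],
    [0,0,0.5],
    [0,0,0.5],
    [0,0,0.4],
    [0,0,0.3],
    [0,0,0.186],
    [0,0,0],
    [0,0,0],
  ],
  rot=[
    [0,0,0.008],
    [0,0,0],
    [0,0,0],
    [0,0,0],
    [0,0,0],
    [0,0,0],
    [0,0,0],
    [0,0,0],
  ],
  claw=[0.1,0.1,0.1,0.1,0.1,0.1,0.1,0.1],
)

```text
time_s: 12.35
position: [0.4958, -0.1301, 0.0683]
orientation: [[0.244, 0.97, 0.001], [0.97, -0.244, 0.0], [0.0, 0.001, -1.0]]
force: [-0.3, -0.7, 0.0]
finger_gap: 0.0504
```

Request:
servo_tool(
  dp=[
    [0,0,0],
    [0,0,0],
    [0,0,0],
    [0,0,0],
    [0,0,0],
    [0,0,0],
  ],
  rot=[
    [0,0,0],
    [0,0,0],
    [0,0,0],
    [0,0,0],
    [0,0,0],
    [0,0,0],
  ],
  claw=[-1,-1,-1,-1,-1,-1],
  squeeze=40,
)

```text
time_s: 12.95
position: [0.4954, -0.1306, 0.0679]
orientation: [[0.244, 0.97, 0.001], [0.97, -0.244, -0.001], [-0.001, 0.001, -1.0]]
force: [-1.4, -1.1, 6.5]
finger_gap: 0.0241
```

Request:
servo_tool(
  dp=[
    [0,0,-0.2],
    [0,0,-0.4],
    [0,0,-0.5],
    [0,0,-0.5],
    [0.52,0.052,0],
    [0.52,0.052,0],
    [0.52,0.052,0],
    [0.52,0.052,0],
    [0.52,0.052,0],
    [0.52,0.052,0],
    [0.52,0.052,0],
    [0.52,0.052,0],
  ],
  rot=[
    [0,0,0],
    [0,0,0],
    [0,0,-0.018],
    [0,0,-0.018],
    [0,0,0],
    [0,0,0],
    [0,0,0],
    [0,0,0],
    [0,0,0],
    [0,0,0],
    [0,0,0],
    [0,0,0],
  ],
  claw=[-1,-1,-1,-1,-1,-1,-1,-1,-1,-1,-1,-1],
)

```text
time_s: 14.15
position: [0.5349, 0.2035, 0.1963]
orientation: [[0.02, 1.0, -0.0], [1.0, -0.02, 0.0], [0.0, -0.0, -1.0]]
force: [1.1, -0.7, -1.2]
finger_gap: 0.0236
```

Request:
servo_tool(
  dp=[
    [0.52,0.052,0],
    [0.52,0.052,0],
    [0,0,0],
    [0,0,0],
  ],
  rot=[
    [0,0,0],
    [0,0,0],
    [0,0,0],
    [0,0,0],
  ],
  claw=[-1,-1,-1,-1],
)

```text
time_s: 14.55
position: [0.5443, 0.2863, 0.196]
orientation: [[0.017, 1.0, -0.001], [1.0, -0.017, 0.001], [0.001, -0.001, -1.0]]
force: [-0.0, -0.6, -0.5]
finger_gap: 0.0237
```

```bash
python3 - <<'E'
from h import *
s=sense();print(s["qpos"],s["position"],s["orientation"],s["finger_gap"],s["force"])
im=cams.camera("wrist");cv2.imwrite("pics/g_w.png",im[:,:,::-1])
for n in ["wrist"]:
  for t in ["socket_medium","nut_seat"]:
    r=cams.landmark_of(n,t)
    print(t,[(np.round(x["point"],4).tolist(),round(x["score"],2),np.round(proj(n,x["point"])).tolist()) for x in r[:3]])
E
```

```text
[ 0.04551132  0.63899446 -0.98456282  1.58212943  0.55542704  1.22469084
  0.51184868] [0.5442973  0.28626245 0.1960406 ] [[ 1.73934886e-02  9.99848528e-01 -6.22365664e-04]
 [ 9.99848525e-01 -1.73930914e-02  6.38094116e-04]
 [ 6.27172600e-04 -6.33370074e-04 -9.99999603e-01]] 0.023722389175415883 [-0.0211013  -0.61746674 -0.49719361]
socket_medium [([0.5405, 0.2874, 0.1529], 0.66, [284.0, 220.0])]
nut_seat []
```

View pics/g_w.png

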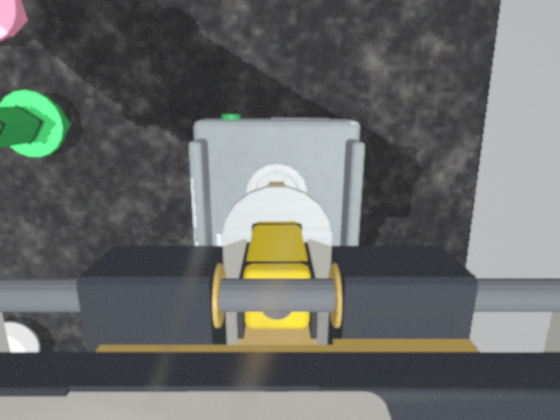

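```bash
python3 - <<'E'
from h import *
im=cv2.imread("pics/g_w.png")
g=cv2.cvtColor(im,cv2.COLOR_BGR2GRAY)
print(g[155:200,276].tolist())
cv2.imwrite("pics/g_c.png",cv2.resize(im[150:260,210:345],None,fx=5.5,fy=5.5,interpolation=cv2.INTER_CUBIC))
E
```

```text
[189, 191, 191, 190, 188, 188, 187, 190, 198, 218, 232, 236, 236, 236, 234, 230, 226, 223, 229, 234, 236, 236, 235, 236, 234, 225, 198, 164, 148, 153, 160, 177, 203, 226, 233, 235, 234, 233, 234, 234, 234, 234, 234, 233, 232]
```

View pics/g_c.png

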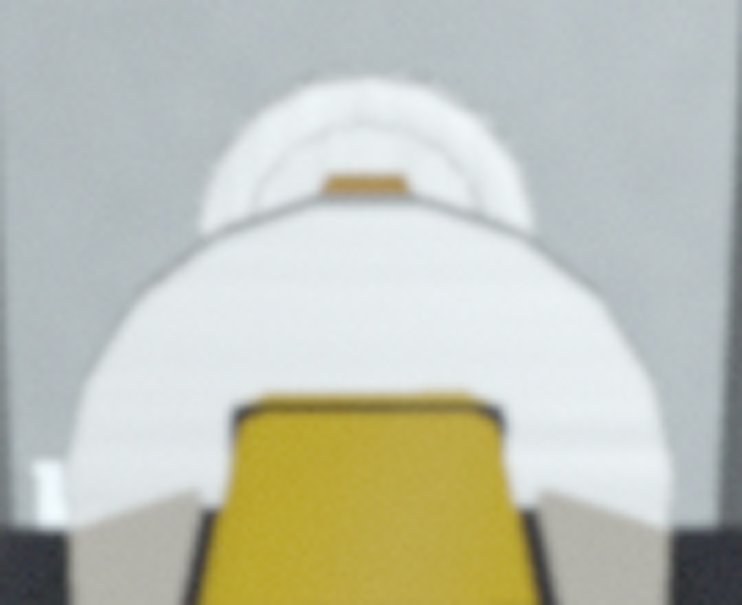

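```bash
python3 - <<'E'
from h import *
s=sense();tz=s["position"][2]
a=pixz("wrist",276.5,163.6,.060);print("ring top front",a,"nut x",a[0]+.026, "if base edge z=.054", pixz("wrist",276.5,163.6,.054)[0]+.026)
b=pixz("wrist",276.5,181.8,.054);print("nut base front ->",b[0]+.010, "chamfer level", pixz("wrist",276.5,181.8,.064)[0]+.010)
rim=tz-.045
for r,z in [(187.3,rim+.028),(184.9,rim+.022)]:
    c=pixz("wrist",276.8,r,z);print("flange front",c,"sock x",c[0]+.029)
c=pixz("wrist",276.8,150+400/5.5,rim+.028);print("handle base front",c[0]+.012)
# lateral flange widest
for u in (210+67/5.5,210+673/5.5): print(pixz("wrist",u,238,rim+.025))
print(s["position"])
E
```

```text
ring top front [0.52263981 0.2827683  0.06      ] nut x 0.5486398076380085 if base edge z=.054 0.5496033271523234
nut base front -> 0.5490716340912121 chamfer level 0.5469493740944152
flange front [0.51540667 0.28331826 0.17861538] sock x 0.5444066661760635
flange front [0.51551845 0.28330819 0.17261538] sock x 0.5445184497253268
handle base front 0.5458714199979768
[0.54270352 0.25412359 0.17561538]
[0.54388779 0.31181162 0.17561538]
[0.54545617 0.28325055 0.19561538]
```

Request:
servo_tool(
  dp=[
    [0,0,0],
    [0,0,0],
  ],
  rot=[
    [0,0,0],
    [0,0,0],
  ],
  claw=[-1,-1],
)

```text
time_s: 14.9
position: [0.5455, 0.2835, 0.1956]
orientation: [[0.022, 1.0, 0.0], [1.0, -0.022, -0.0], [-0.0, 0.0, -1.0]]
force: [0.3, -0.6, -1.3]
finger_gap: 0.0237
```

```bash
python3 - <<'E'
from h import *
s=sense();print(s["position"],s["orientation"][:,0],s["dq"])
P=cams.camera_params("wrist")
im=cams.camera("wrist");cv2.imwrite("pics/h_w.png",im[:,:,::-1])
s=sense();print(s["position"])
cams.camera_params=lambda n:P
import h; h.cams.camera_params=lambda n:P
g=cv2.cvtColor(im,cv2.COLOR_RGB2GRAY)
print(g[158:195,276].tolist())
cv2.imwrite("pics/h_c.png",cv2.resize(im[150:260,210:345,::-1],None,fx=5.5,fy=5.5,interpolation=cv2.INTER_CUBIC))
import pickle;pickle.dump(P,open("P.pkl","wb"))
E
```

```text
[0.54551971 0.28354645 0.19556978] [ 2.20180532e-02  9.99757458e-01 -4.80274202e-04] [-0.00697854  0.00186014 -0.00313492 -0.00069708  0.00171184  0.00169061
 -0.00267943]
[0.54546533 0.28378919 0.19555129]
[186, 186, 187, 195, 202, 220, 233, 237, 238, 237, 235, 231, 228, 225, 230, 234, 235, 235, 235, 234, 230, 215, 183, 157, 153, 171, 182, 177, 179, 203, 224, 234, 234, 234, 233, 233, 233]
```

View pics/h_c.png

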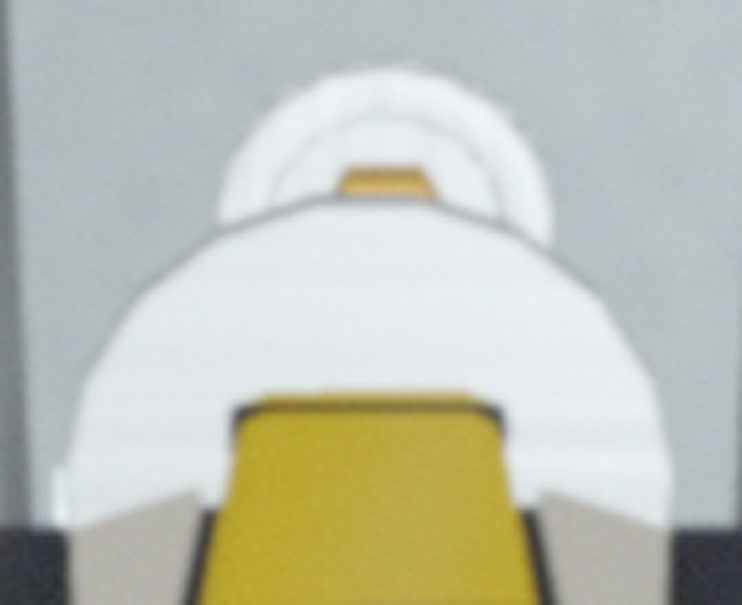

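```bash
python3 - <<'E'
from h import *
import pickle,h
P=pickle.load(open("P.pkl","rb"));h.cams.camera_params=lambda n:P
rim=.1956-.045
a=pixz("wrist",280.3,162.4,.060);print("ring front",a,"nut x",a[0]+.026)
b=pixz("wrist",280.3,150+168/5.5,.054);print("nut base",b[0]+.01,b[1]); b=pixz("wrist",280.3,150+168/5.5,.060);print("nut z60",b[0]+.01)
L=pixz("wrist",210+220/5.5,187,.060);R=pixz("wrist",210+553/5.5,190,.06);print(L,R,(L+R)/2)
for r,z in [(187.0,rim+.028),(185,rim+.022)]:
    c=pixz("wrist",277.3,r,z);print("flange front",c,"sock x",c[0]+.029)
c=pixz("wrist",277.3,150+400/5.5,rim+.028);print("handle",c[0]+.012,c[1])
L=pixz("wrist",210+67/5.5,240,rim+.025);R=pixz("wrist",210+673/5.5,240,rim+.025);print(L,R,(L+R)/2)
E
```

```text
ring front [0.52179702 0.28629114 0.06      ] nut x 0.547797020536424
nut base 0.5481354351053478 0.2860394867648123
nut z60 0.5468811402273045
[0.54181889 0.26074543 0.06      ] [0.54543174 0.31103446 0.06      ] [0.54362532 0.28588994 0.06      ]
flange front [0.51531341 0.28391246 0.1786    ] sock x 0.5443134050180818
flange front [0.51563119 0.28390921 0.1726    ] sock x 0.5446311917710689
handle 0.5459277265214056 0.28352621386164417
[0.54386331 0.25440581 0.1756    ] [0.54506409 0.31217419 0.1756    ] [0.5444637 0.28329   0.1756   ]
```

Request:
servo_tool(
  dp=[
    [0.031,0.037,0.1],
    [0,0,0.2],
    [0,0,0.2],
    [0,0,0.06],
    [0,0,0],
    [0,0,0],
    [0,0,0],
    [0,0,0],
  ],
  rot=[
    [0,0,0],
    [0,0,0],
    [0,0,0],
    [0,0,0],
    [0,0,0],
    [0,0,0],
    [0,0,0],
    [0,0,0],
  ],
  claw=[-1,-1,-1,-1,-1,-1,-1,-1],
)

```text
time_s: 15.75
position: [0.5484, 0.2875, 0.1512]
orientation: [[0.02, 1.0, 0.001], [1.0, -0.02, 0.0], [0.0, 0.001, -1.0]]
force: [0.6, 0.4, -1.1]
finger_gap: 0.0236
```

```bash
python3 - <<'E'
from h import *
s=sense();print(s["position"],s["orientation"][:,0],s["force"])
P=cams.camera_params("wrist")
im=cams.camera("wrist");cv2.imwrite("pics/i_w.png",im[:,:,::-1])
g=cv2.cvtColor(im,cv2.COLOR_RGB2GRAY)
print(g[150:195,278].tolist())
cv2.imwrite("pics/i_c.png",cv2.resize(im[135:245,210:345,::-1],None,fx=5.5,fy=5.5,interpolation=cv2.INTER_CUBIC))
import pickle;pickle.dump(P,open("P.pkl","wb"))
im=cams.camera("scene");cv2.imwrite("pics/i_s.png",cv2.resize(im[100:260,320:480,::-1],None,fx=3.5,fy=3.5,interpolation=cv2.INTER_CUBIC))
E
```

```text
[0.54839709 0.28745006 0.1512191 ] [2.03852565e-02 9.99792077e-01 4.93438080e-04] [ 0.57443307  0.39534075 -1.13796145]
[185, 184, 186, 185, 185, 185, 186, 185, 184, 186, 185, 185, 184, 183, 182, 182, 184, 188, 202, 221, 233, 237, 236, 235, 234, 232, 229, 225, 223, 226, 232, 232, 231, 230, 220, 194, 180, 198, 220, 229, 230, 229, 229, 229, 230]
```

View pics/i_c.png

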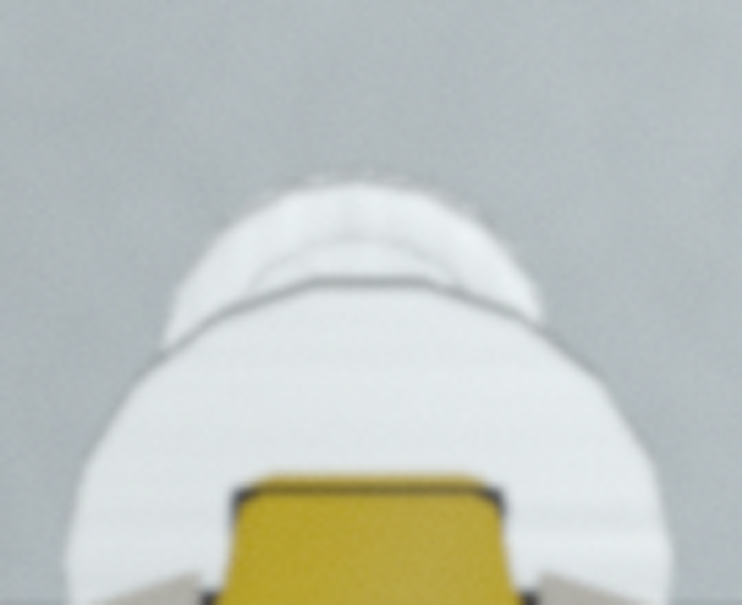

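View pics/i_s.png

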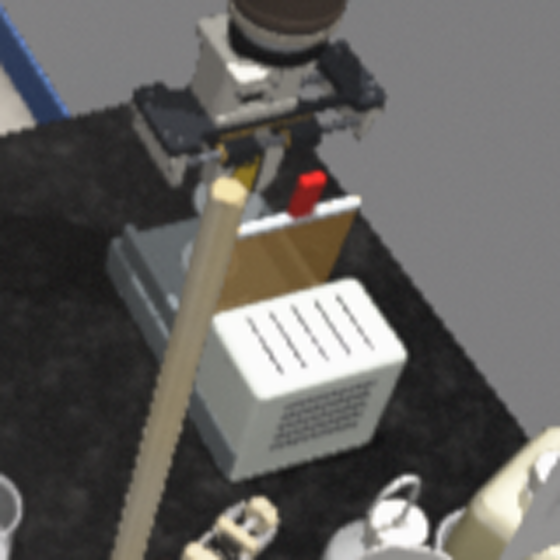

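```bash
cat > ring.py <<'E'
from h import *
import pickle,h,sys
from scipy.optimize import least_squares
def run(png,tz,vmax,uc=277):
    P=pickle.load(open("P.pkl","rb"));h.cams.camera_params=lambda n:P
    im=cv2.imread(png);g=cv2.GaussianBlur(cv2.cvtColor(im,cv2.COLOR_BGR2GRAY),(0,0),.8).astype(float)
    # outer ring edge: per column scan down for first crossing of 211
    pts=[]
    for u in range(uc-33,uc+34):
        for v in range(140,vmax):
            if g[v,u]<208<=g[v+1,u]:
                pts.append((u,v+(208-g[v,u])/(g[v+1,u]-g[v,u])));break
    pts=np.array(pts)
    W=np.array([pixz("wrist",u,v,.060)[:2] for u,v in pts])
    f=lambda p:np.hypot(W[:,0]-p[0],W[:,1]-p[1])-.026
    r=least_squares(f,[.547,.286],loss="soft_l1",f_scale=.0005);res=f(r.x)
    print("nut",r.x,"n",len(W),"rms",np.sqrt(np.mean(res**2)), (np.abs(res)<.001).sum())
    return W,res
E
python3 - <<'E'
from ring import *
W,res=run("pics/i_w.png",.1512,190)
print(np.round(res*1000,1).tolist())
rim=.1512-.045
# flange
for r,z in [(187.0,rim+.028),(185.2,rim+.022)]:
    c=pixz("wrist",277.3,r,z);print("flange front",c,"sock x",c[0]+.029)
c=pixz("wrist",277.3,135+482/5.5,rim+.028);print("handle",c[0]+.012)
L=pixz("wrist",210+67/5.5,240,rim+.025);R=pixz("wrist",210+673/5.5,240,rim+.025);print((L+R)/2)
s=sense();print(s["position"],s["time_s"])
E
```

```text
nut [0.54771374 0.28538224] n 64 rms 0.0002023316817052704 64
[-0.4, -0.5, -0.5, -0.5, -0.3, -0.2, -0.2, -0.2, -0.1, -0.1, -0.1, -0.1, -0.1, -0.1, -0.0, 0.1, 0.2, 0.3, 0.3, 0.3, 0.2, 0.1, 0.1, 0.2, 0.1, 0.1, 0.1, 0.0, -0.0, 0.1, 0.1, 0.2, 0.2, 0.1, 0.1, 0.1, 0.1, 0.0, -0.0, -0.0, 0.1, 0.2, 0.2, 0.2, 0.2, 0.2, 0.0, -0.1, -0.1, -0.1, 0.0, 0.0, -0.0, -0.1, -0.2, -0.2, -0.2, -0.1, -0.2, -0.4, -0.4, -0.3, -0.2, -0.3]
flange front [0.51822182 0.28776279 0.1342    ] sock x 0.5472218162082543
flange front [0.51864813 0.28776359 0.1282    ] sock x 0.5476481275282692
handle 0.548797017897435
[0.54739002 0.28719412 0.1312    ]
[0.54835552 0.28731062 0.15105889] 15.85
```

Request:
servo_tool(
  dp=[
    [-0.024,0.003,0.1],
    [0,0,0.1],
    [0,0,0.1],
    [0,0,0],
    [0,0,0],
    [0,0,0],
  ],
  rot=[
    [0,0,0],
    [0,0,0],
    [0,0,0],
    [0,0,0],
    [0,0,0],
    [0,0,0],
  ],
  claw=[-1,-1,-1,-1,-1,-1],
)

```text
time_s: 16.45
position: [0.5485, 0.2855, 0.1269]
orientation: [[0.02, 1.0, 0.0], [1.0, -0.02, 0.0], [0.0, 0.0, -1.0]]
force: [0.1, 0.2, -0.9]
finger_gap: 0.0241
```

```bash
python3 - <<'E'
from ring import *
s=sense();print(s["position"],s["orientation"],s["force"])
P=cams.camera_params("wrist");pickle.dump(P,open("P.pkl","wb"))
im=cams.camera("wrist");cv2.imwrite("pics/j_w.png",im[:,:,::-1])
cv2.imwrite("pics/j_c.png",cv2.resize(im[135:245,210:345,::-1],None,fx=5.5,fy=5.5,interpolation=cv2.INTER_CUBIC))
print(sense()["position"])
W,res=run("pics/j_w.png",0,186)
E
```

```text
[0.54845082 0.28550799 0.12685065] [[ 2.02423935e-02  9.99795078e-01  2.18535220e-04]
 [ 9.99795047e-01 -2.02424640e-02  3.25443691e-04]
 [ 3.29800691e-04  2.11902672e-04 -9.99999923e-01]] [ 0.09800936  0.15317176 -0.92941489]
[0.54850585 0.28551119 0.12694192]
nut [0.54784014 0.28540753] n 55 rms 0.0001444094800454027 55
```

View pics/j_c.png

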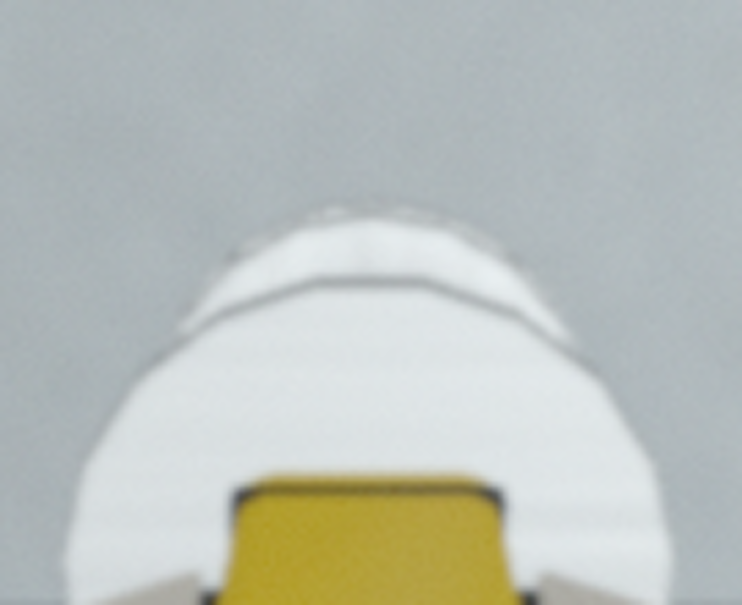

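Centred to within about 0.5 mm by the fitted ring. Pushing down.

Request:
servo_tool(
  dp=[
    [0,0,0.06],
    [0,0,0.06],
    [0,0,0.06],
    [0,0,0.05],
    [0,0,0.05],
    [0,0,0.05],
    [0,0,0],
  ],
  rot=[
    [0,0,0],
    [0,0,0],
    [0,0,0],
    [0,0,0],
    [0,0,0],
    [0,0,0],
    [0,0,0],
  ],
  claw=[-1,-1,-1,-1,-1,-1,-1],
)

```text
time_s: 17.2
position: [0.5481, 0.285, 0.0996]
orientation: [[0.02, 1.0, -0.001], [1.0, -0.02, -0.001], [-0.001, -0.001, -1.0]]
force: [0.3, -1.3, -0.4]
finger_gap: 0.024
```

Request:
servo_tool(
  dp=[
    [0,0,0.02],
    [0,0,0.02],
    [0,0,0],
    [0,0,0],
  ],
  rot=[
    [0,0,0],
    [0,0,0],
    [0,0,0],
    [0,0,0],
  ],
  claw=[-1,-1,-1,-1],
)

```text
time_s: 17.6
position: [0.5485, 0.2854, 0.0989]
orientation: [[0.02, 1.0, 0.001], [1.0, -0.02, -0.0], [-0.0, 0.001, -1.0]]
force: [-4.1, -4.5, 14.4]
finger_gap: 0.0236
```

```bash
python3 - <<'E'
from h import *
s=sense();print(s["position"],s["orientation"],s["force"],s["moment"],s["finger_gap"])
im=cams.camera("scene");cv2.imwrite("pics/k_s.png",cv2.resize(im[100:300,180:460,::-1],None,fx=2.8,fy=2.8,interpolation=cv2.INTER_CUBIC))
im=cams.camera("wrist");cv2.imwrite("pics/k_w.png",im[:,:,::-1])
for t in ["cover_tab","cover_hinge"]:
    r=cams.landmark_of("scene",t)
    print(t,[(np.round(x["point"],4).tolist(),round(x["score"],2)) for x in r[:2]])
for c,t in [("wrist","socket_medium"),("scene","socket_medium"),("scene","socket_large"),("scene","socket_small")]:
    r=cams.landmark_of(c,t)
    print(t,[(np.round(x["point"],4).tolist(),round(x["score"],2)) for x in r[:4]])
s=sense();print(s["position"],s["force"])
E
```

```text
[0.54848986 0.28544295 0.09889897] [[ 2.04315030e-02  9.99790349e-01  1.34629161e-03]
 [ 9.99791221e-01 -2.04311298e-02 -2.90363626e-04]
 [-2.62796492e-04  1.35194310e-03 -9.99999052e-01]] [-4.09040236 -4.48153722 14.38877736] [-1.05358735  0.93579611 -0.03624144] 0.023603027511778337
cover_tab [([0.6375, 0.2822, 0.2429], 0.72)]
cover_hinge [([0.6305, 0.2839, 0.0832], 0.88)]
socket_medium [([0.5422, 0.2852, 0.0541], 0.86)]
socket_medium [([0.5457, 0.2855, 0.0653], 0.66), ([0.5098, -0.0584, 0.0227], 0.52), ([0.5471, 0.2853, 0.0549], 0.44)]
socket_large [([0.5113, -0.0566, 0.0261], 0.77), ([0.391, 0.0455, -0.0017], 0.63), ([0.6183, -0.0908, -0.0022], 0.6), ([0.6312, 0.2861, 0.0829], 0.56)]
socket_small [([0.4792, -0.2072, 0.0238], 0.52)]
[0.54846675 0.28545379 0.09890418] [-3.43709132 -3.69848807 14.92891588]
```

View pics/k_s.png

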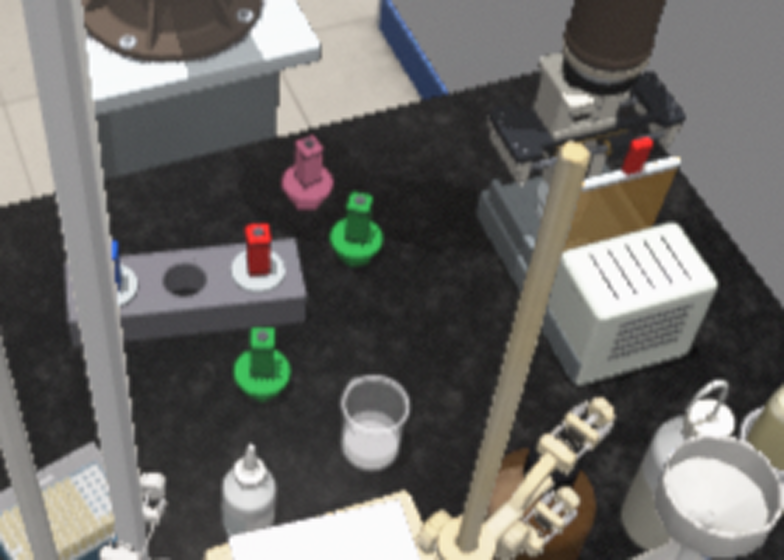

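View pics/k_w.png

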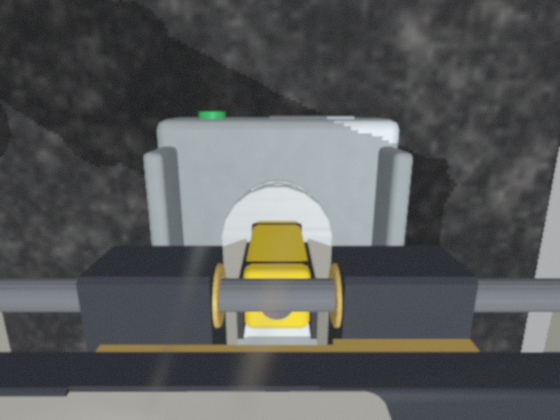

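```bash
python3 - <<'E'
from h import *
s=sense();print(s["time_s"],s["dq"],s["force"]);print(robot.job_done())
E
```

```text
18.0 [ 1.12863817e-03  9.82702530e-04 -3.14746302e-04  6.23728892e-05
 -4.12800963e-04  4.61314951e-04  8.72251065e-04] [-3.43709132 -3.69848807 14.92891588]
the job is handed in; nothing more can be done
None
```

I handed the job in at 18.0 s with the yellow (medium) socket fully down on the nut and still gripped. The interface reports no verdict.

- **Cover:** I folded it upright by the red tab and let go. The last scene picture shows it still standing; the networks put the tab at about x 0.638, z 0.243 and the hinge at x 0.631, z 0.083. That is within about 3° of upright.
- **Which socket:** I did not try the sockets one by one. The opened view showed the ring's bore at about 37 mm and the nut at about 20–21 mm across flats, so only the medium socket could fit. The blue and red sockets were never touched.
- **Seating:** The tool stopped dead at z 0.0989. From the grip height, that puts the rim about 54 mm above the bench, on the seat's floor; stopping on the ring or the nut would have left it 6 or 14 mm higher. It stood against about 14 N of push, with a 40 N grip setting and the fingers 23.6 mm apart on the handle. By the ring fit, the axis was within about 0.5 mm of the nut's.
- **Other things:** The last scene picture shows the red and blue sockets in the rack. The beaker and dropper bottle look unmoved, and the part of the tip box in view does too. I did not check the dish at the end.
- **Disagreement:** The networks placed the seated socket's origin at x 0.542–0.547 and z 0.054–0.065, varying by camera. I trusted the ring fit and the measured tool height, because those numbers scatter more than the 4 mm accuracy stated for the networks.

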